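# Unclip the faulty module from the control bay

## Task

The red module in the machine's control bay is faulty. Swing the bay's red drop-down door open, ease the red module off its rail without wrenching it (draw it down the slope against its spring catch while lifting lightly, until you feel it come free; too far and it hooks again), and stand it gently on its feet in the yellow repair tray. Then swing the door fully shut, leaving the other modules clipped on and the spool and screwdriver alone.

Things in the scene. Friction and masses are not known exactly. Their poses are not given: they have to be found in the camera images.
- bay_rail (a point): Control bay: dark steel box, 270 mm wide, fixed. Its grey panel slopes 25 deg, low edge towards robot and door. Point: middle of panel surface, 55 mm above the bench. Axes: x up the slope, y along the level rail, z square off the panel (leaning to the robot). Rail 10 mm high on the panel, cheeks (y +-128) 25 mm. Modules clip on at y +64, 0, -64 mm in any order, feet on the panel.
- bay_catch (a point): Same point and axes as bay_rail; the hidden catch under each module. Lips hold down hooks at both its ends (2 mm play); a plunger springs it up-slope (5 to 8 N). Draw it down-slope (-x) 3.5+c mm to clear the lips; past 5.5+c they hook again. c, 0 to 7 mm, is unmeasured: feel, lifting lightly, for where it rises. There it lifts along +z, clear after 12 mm. Over 60 N on the bay harms it.
- red_module_feet (a point): Red plastic module, 26 mm wide (y), 68 long (x -36 to +32; low toes -42 to +43), 54 tall, about 0.16 kg, black legs, black patch and green lamp on top. Point: in the plane of its feet, under its middle. Axes as bay_rail's while clipped on; x along it, y across, z out of its top. Grip its flat sides across y, fingertips 13 mm or more above the feet (rail below); 38 mm free to the next.
- blue_module_feet (a point): Blue module of the same shape, clipped on the same rail; leave in place. Point and axes as for the red one.
- grey_module_feet (a point): Pale grey (white) module of the same shape, clipped on the same rail; leave in place. Point and axes as for the red one.
- bay_door (a joint): Angle of the red drop-down door at the front (robot side) of the bay: 0 shut and upright, grows as its top comes down towards the robot, to 1.35 rad open. Stiff friction hinge: it stays where it is left (about 3 to 5 N at the bar).
- door_hinge (a point): Hinge line at the door's lower edge, middle, 28 mm above the bench. Its own axes turn with the door: y along the hinge, z from the hinge to the bar.
- door_bar (a point): Middle of the round steel pull bar, 10 mm diameter, 112 mm free length along y, carried on two posts 117 mm from the hinge line, in the plane of the door (6 mm thick, 85 mm tall); 27 mm free between bar and door edge. It can be pinched from above and turns between the fingers.
- tray: Yellow repair tray, fixed, 170 (x) by 150 (y) mm outside, walls 4 mm thick and 30 mm high, floor 4 mm thick. Origin at the centre of its underside.
- spool_mid (a point): Orange filament spool standing flat, 90 mm diameter, 40 mm high; this point is on its axis 20 mm up. Leave alone.
- screwdriver_grip (a point): Screwdriver lying on the bench; this point is on its handle. Leave alone.
Mind the look-alikes: they are no part of the job. Of the things shaped like the tray, the yellow one is meant. There is more than one size of the part that bears red_module_feet; the job needs the larger.

How it is judged (in metres and radians):
On the way, in this order (a step that is already met when the one before it is completed fails the run):
1. the door is swung open (past 1.1 rad) (value of joint bay_door above 1.1 rad), for 0.2 s.
2. the red module is off its rail, more than 25 mm above the panel (z of red_module_feet in the frame of bay_rail above 0.025 m), for 0.2 s.
At the end, for the whole second after the job is handed in: The red module stands upright (within 0.12 rad) and still on its feet on the tray's floor, the door is shut (within 0.07 rad), and the blue and grey modules are within 8 mm of where they were (value of joint bay_door below 0.07 rad and x of red_module_feet in the frame of tray between -0.075 and 0.075 m and y of red_module_feet in the frame of tray between -0.065 and 0.065 m and height (world z) of red_module_feet below 0.01 m and angle between red_module_feet's own z axis and vertical below 0.12 rad and linear speed of red_module below 0.02 m/s and distance of each of blue_module_feet, grey_module_feet from where it was at the start of the episode below 0.008 m); the robot touches nothing.
It fails at once if the red module is wrenched: more than 60 N between it and the bay (contact force between red_module and bay above 60 N).
It fails at once if the red module is dropped or banged down: faster than 0.4 m/s within 20 mm of the bench top (height (world z) of red_module_feet below 0.02 m and linear speed of red_module above 0.4 m/s).
It fails at once if the blue or grey module is pulled off or displaced by more than 15 mm (distance of any of blue_module_feet, grey_module_feet from where it was at the start of the episode above 0.015 m).
It fails at once if the spool or the screwdriver is moved by more than 20 mm (distance of any of spool_mid, screwdriver_grip from where it was at the start of the episode above 0.02 m).
It also fails if it takes over 72 s, if anything falls off the work surface, if the arm or the gripper's body presses on something with over 40 N, if the wrist force passes 120 N, or if a joint passes its speed limit or range.

## Robot

A 7-joint arm with a two-finger parallel gripper is mounted at the origin on the work surface. World frame = base frame: x ahead of the robot, y to its left, z up, the work surface at z = 0. Lengths are in m, angles in degrees, forces in N, time in s.
With the tool pointing down it reaches from about 0.425 to 0.875 m from the base axis. Payload 4.7 kg.
Tool frame: the origin (TCP) lies at the very end of the fingers, on their centre line; the grasp point (between the pads) lies 19 mm behind it; z points along the fingers, y is the line along which they close (so a half turn about z gives the same grasp; the last joint's range is limited). The gripper opens to 87 mm and grips with 3 to 60 N. Pads are 19 mm wide; open, the fingers measure 117 mm over their backs; the gripper's body (75 mm by 190 mm) begins 51 mm behind the grasp point.
Start: joints at [-65.025, 18.392, -4.016, 83.108, 1.295, 78.541, -3.26], TCP at [0.266, 0.593, 0.223] pointing down, gripper open.
Joint ranges: [-163.93, 163.93], [-17.29, 119.83], [-79.2, 71.16], [3.27, 140.29], [-89.18, 269.18], [5.43, 117.66], [-154.24, 154.24]. Speed limits (degrees/s): [147.25, 147.25, 180, 180, 180, 180, 180].

## Interface

Orientations are given as [roll, pitch, yaw] about the fixed x, y, z axes, in that order (R = Rz(yaw) Ry(pitch) Rx(roll)).
In Python, from cell import get_obs, read_camera, sign_off, silhouettes gives the robot as it stands.
- The arm moves only by the tool play_rows, never from a script. Its argument "steps" is a list that holds one entry, the list of rows, each a list of 7 numbers: the shift along the tool's x, y, z in m, then the turn, a rotation vector about the tool's x, y, z in rad, then the finger opening in m, from 0 to 0.087. A call has 1 to 12 rows; each row shifts and turns the commanded pose from where the row before left it, along the tool's axes as they then stand; what a row does not reach is not made up. A row lasts 1/10 s, in which the tool goes at most 50 mm and 8.59 degrees, less where a joint would pass 70% of its speed; a pose out of reach is approached as far as the arm can. A call is refused whole if a number of a shift passes 0.05 or a number of a turn 0.15, either way. A call with a gripper value outside its range is refused whole. The fingers move at their own pace and stop on an object; "force" is the grip in N (left out, the last holds). Time passes only in rows, so rows that do not move let the fingers close. It gives the time, the measured TCP pose, the force, the opening and the grip force at its end, in the units of the state.
- get_obs(): the state, without advancing time (a new reading comes with each control period).
- read_camera(name): name is "side" or "top"; returns a dict with "frame" (420x560x3 uint8, red, green, blue), "intrinsics" (3x3 intrinsics, pixels), "view" (4x4, takes a point from world to camera coordinates). Camera axes: x right, y up, looking along -z (the intrinsics and any distortion apply to the point x, -y, -z); pixel columns grow to the right and rows downward; lengths in m; the calibration is good to about 2 mm. A picture is of the moment at which its call begins. There is no depth.
- sign_off(): hands the job in; it is judged then, once.
Trained networks look in the newest picture that a camera, given by its name, has taken for a name from the list of things; names that differ only in an ending like _2 or _b are one class to them, and where a whole thing is asked for, a point or a joint stands for the part that bears it (a point fixed in the world has none). Each returns a list of dicts, best first, with "p" (0 to 1); they miss things now and then, are a little off and sometimes report something else, mostly with a low value. They report only what shows in the picture. A call takes as long as a camera call. They do not tell look-alikes from the thing itself.
- silhouettes(camera, name): "pixels" (420x560 bool, what is visible of it) and "extent" ([left, top, right, bottom] in pixels, round what is visible of it).
The state is a dict: "time_s": time; "qpos": joint angles; "joint_velocities": joint speeds; "effort": joint torques, N m; "tool_pos": TCP position; "tool_rot": TCP orientation; "force": force on the tool from outside, world axes, zero at the start; "wrist_torque": the same for the moment, N m; "grip_width": finger opening in m; "grasp_force": force on a finger pad.
Only numpy, scipy, OpenCV 4.12 (cv2) and the standard library are available. Lean on these libraries where they do the work, as an engineer would, in place of code of your own. Each camera call takes 0.05 s, during which the arm holds its last target. There are 200 camera calls.

## Working session

There is one attempt and no reset: what is moved stays moved. The work goes in short steps, Python scripts to look and compute and a tool call to move; the robot and the scene stay as the last step left them, time stands still between calls to the robot, and variables do not carry over. Pictures are saved under pics/ and viewed, at most 10 in all, crops included, and the job is handed in when it is done.

Besides the shell and the picture viewer there is one more tool, called in YAML: its name, and indented under it one key for each argument. play_rows: Moves the arm, as the interface text tells. Its arguments: {"type":"object","properties":{"steps":{"type":"array","items":{"type":"array","items":{"type":"array","items":{"type":"number"}}}},"force":{"type":"number"}},"required":["steps"]}

```bash
mkdir -p pics; ls; cat > h.py <<'E'
import numpy as np,cv2
from cell import *
def grab(n,f=None):
    c=read_camera(n)
    if f: cv2.imwrite(f,c['frame'][:,:,::-1])
    return c
def proj(c,P):
    P=np.atleast_2d(P);V=np.array(c['view']);q=P@V[:3,:3].T+V[:3,3]
    q=q*[1,-1,-1];u=q@np.array(c['intrinsics']).T
    return u[:,:2]/u[:,2:]
def ray(c,px):
    V=np.array(c['view']);K=np.array(c['intrinsics'])
    d=np.linalg.inv(K)@[px[0],px[1],1];d=d*[1,-1,-1]
    return -V[:3,:3].T@V[:3,3],V[:3,:3].T@d
def atz(c,px,z):
    o,d=ray(c,px);return o+d*(z-o[2])/d[2]
def tri(c1,p1,c2,p2):
    o1,d1=ray(c1,p1);o2,d2=ray(c2,p2)
    s=np.linalg.lstsq(np.c_[d1,-d2],o2-o1,rcond=None)[0]
    a=o1+d1*s[0];b=o2+d2*s[1];return (a+b)/2,np.linalg.norm(a-b)
E
python3 - <<'E'
from h import *
np.set_printoptions(precision=3,suppress=True)
a=grab('top','pics/top.png');b=grab('side','pics/side.png')
print({k:v for k,v in a.items() if k!='frame'},{k:v for k,v in b.items() if k!='frame'})
for n in ['top','side']:
  for o in ['red_module_feet','blue_module_feet','grey_module_feet','bay_door','door_bar','tray','bay_rail','spool_mid','screwdriver_grip']:
    try:
      for r in silhouettes(n,o): 
        m=r['pixels'];ys,xs=np.nonzero(m);print(n,o,round(r['p'],2),r['extent'],xs.mean().round(),ys.mean().round(),m.sum())
    except Exception as e: print(n,o,e)
E
```

```text
pics
{'intrinsics': array([[402.402,   0.   , 277.706],
       [  0.   , 402.402, 216.775],
       [  0.   ,   0.   ,   1.   ]]), 'view': array([[ 0.021, -0.999, -0.028,  0.042],
       [ 0.985,  0.016,  0.171, -0.552],
       [-0.17 , -0.031,  0.985, -1.156],
       [ 0.   ,  0.   ,  0.   ,  1.   ]])} {'intrinsics': array([[389.532,   0.   , 278.144],
       [  0.   , 389.532, 206.835],
       [  0.   ,   0.   ,   1.   ]]), 'view': array([[ 0.988, -0.154, -0.018, -0.553],
       [ 0.101,  0.55 ,  0.829, -0.169],
       [-0.117, -0.821,  0.559, -0.969],
       [ 0.   ,  0.   ,  0.   ,  1.   ]])}
top red_module_feet 0.6 [312.2, 177.0, 325.2, 209.5] 318.0 193.0 259
top red_module_feet 0.49 [302.1, 138.0, 319.6, 155.3] 309.0 147.0 238
top blue_module_feet 0.53 [339.5, 180.8, 345.0, 207.0] 341.0 193.0 265
top grey_module_feet 0.8 [356.8, 178.0, 369.4, 208.6] 363.0 193.0 328
top bay_door 0.82 [300.1, 212.9, 383.8, 219.0] 343.0 218.0 496
top door_bar 0.68 [300.0, 211.7, 379.3, 223.0] 341.0 218.0 516
top tray 0.95 [187.3, 270.7, 252.9, 338.3] 219.0 302.0 2970
top tray 0.7 [181.9, 190.2, 238
[... 670 characters left out ...]
e_feet 0.69 [266.3, 211.1, 369.6, 332.5] 313.0 282.0 6882
side bay_door 0.73 [271.3, 223.0, 294.0, 315.0] 280.0 262.0 739
side door_bar 0.69 [270.6, 218.8, 291.2, 313.1] 280.0 263.0 749
side tray 0.76 [233.1, 181.1, 286.8, 210.9] 260.0 196.0 1815
side tray 0.59 [232.9, 149.8, 283.3, 174.9] 259.0 159.0 1189
side tray 0.57 [143.3, 190.3, 214.9, 229.9] 181.0 210.0 2182
side bay_rail 0.82 [264.6, 211.0, 372.3, 329.8] 313.0 282.0 6538
side bay_rail 0.47 [268.8, 223.8, 292.5, 316.1] 280.0 263.0 718
side spool_mid 0.81 [253.9, 369.8, 308.1, 420.0] 282.0 396.0 2307
side spool_mid 0.29 [312.9, 179.5, 361.5, 187.3] 341.0 185.0 258
side screwdriver_grip 0.67 [329.8, 179.6, 359.5, 188.7] 344.0 185.0 203
```

```bash
cd pics; python3 -c "
import cv2
a=cv2.imread('top.png')[90:350,150:480];cv2.imwrite('tc.png',cv2.resize(a,None,fx=2.3,fy=2.3,interpolation=3))
a=cv2.imread('side.png')[140:420,130:450];cv2.imwrite('sc.png',cv2.resize(a,None,fx=2.1,fy=2.1,interpolation=3))"
```

```text
(no output)
```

View pics/tc.png

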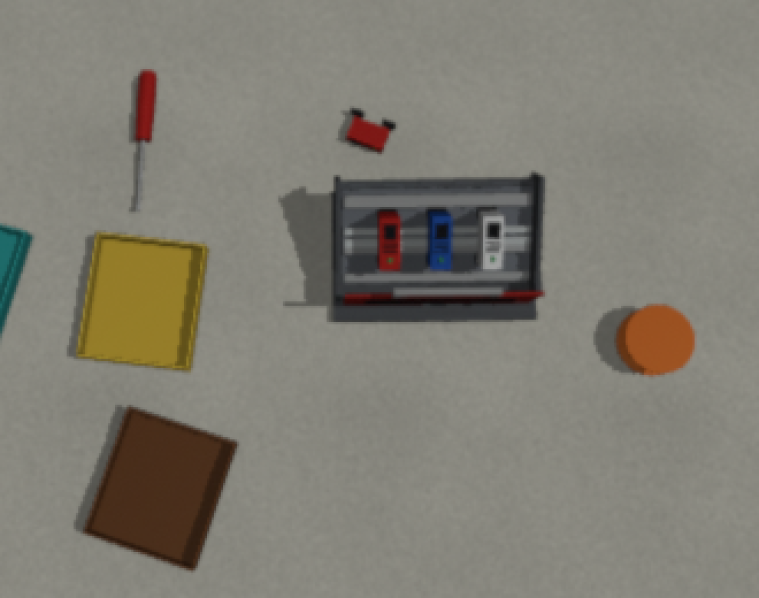

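View pics/sc.png

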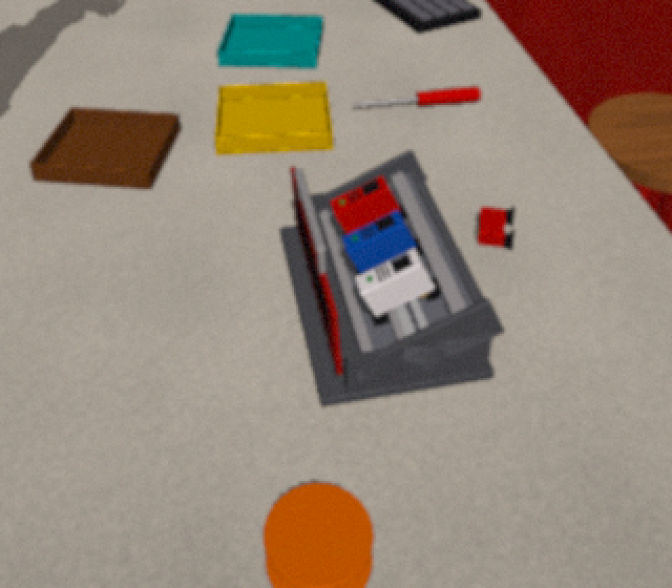

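Top view: red module at (319,194), blue (341,194), white (363,194) in the bay, door bar about (345,217), yellow tray about (211,220); the small red module at (310,147) and the brown and teal trays are decoys. The side view agrees. Now fitting the poses.

```bash
cat > fit.py <<'E'
from h import *
from scipy.optimize import least_squares
np.set_printoptions(precision=4,suppress=True)
T=grab('top');S=grab('side')
def msk(c,col):
    h=cv2.cvtColor(c['frame'],cv2.COLOR_RGB2HSV).astype(int);H,s,v=h[...,0],h[...,1],h[...,2]
    return {'red':((H<8)|(H>172))&(s>150)&(v>60),'blue':(H>100)&(H<125)&(s>130)&(v>60),'white':(s<40)&(v>165),'yellow':(H>20)&(H<32)&(s>150)&(v>60)}[col]
def blob(c,col,win):
    m=np.zeros((420,560),np.uint8);x0,y0,x1,y1=win;m[y0:y1,x0:x1]=msk(c,col)[y0:y1,x0:x1]
    n,l,st,_=cv2.connectedComponentsWithStats(m);i=1+np.argmax(st[1:,4]);return (l==i).astype(np.uint8)
def Rb(yaw):
    y=np.array([[np.cos(yaw),-np.sin(yaw),0],[np.sin(yaw),np.cos(yaw),0],[0,0,1]])
    a=np.radians(-25);return y@np.array([[np.cos(a),0,np.sin(a)],[0,1,0],[-np.sin(a),0,np.cos(a)]])
if __name__=='__main__':
    W={'top':{'red':(305,170,332,215),'blue':(332,172,352,212),'white':(352,172,374,212)},'side':{'red':(284,218,330,256),'blue':(290,236,336,275),'white':(298,250,345,295)}}
    K=8
    def hull(m):
        c=np.argwhere(m)[:,::-1].astype(np.int32);return cv2.convexHull(c)
    def stats(m):
        ys,xs=np.nonzero(m);return np.array([xs.mean(),ys.mean()])
    box=np.array([[x,y,z] for x in(-.036,.032) for y in(-.013,.013) for z in(.012,.054)])
    obs={}
    for n,c in(('top',T),('side',S)):
        for col in W[n]:
            m=blob(c,col,W[n][col]);h=np.zeros_like(m);cv2.fillConvexPoly(h,hull(m),1);obs[n,col]=h;print(n,col,m.sum(),h.sum(),stats(h))
    def res(p,full=False):
        R=Rb(p[2]);o=np.array([p[0],p[1],.055]);r=[]
        for n,c in(('top',T),('side',S)):
            I=np.zeros((420*K,560*K),np.uint8)
            for i,(col,y) in enumerate((('red',.064),('blue',0),('white',-.064))):
                q=proj(c,(box+[0,y,0])@R.T+o);q=((q+.5)*K).round().astype(np.int32)
                cv2.fillConvexPoly(I,cv2.convexHull(q),i+1)
            for i,col in enumerate(W[n]):
                r+=list((stats(I==i+1)+.5)/K-.5-stats(obs[n,col]))
        return np.array(r)
    o0=atz(T,(341,193),.1);s=least_squares(res,[o0[0],o0[1],0],diff_step=[.005,.01,.02],x_scale=[.6,.1,.1],loss='soft_l1')
    s=least_squares(res,s.x+[.0005,.0005,.003],diff_step=[.003,.01,.1],loss='soft_l1')
    print(s.x,np.degrees(s.x[2]));print(res(s.x).reshape(-1,2))
    # bar, door
    for px in((391/2.3+150,291/2.3+90),(505/2.3+150,293/2.3+90)): print('bar?',atz(T,px,.145))
    m=blob(T,'red',(290,208,395,226));c=stats(m);print('door top',c,m.sum(),atz(T,c,.113))
    m=blob(T,'yellow',(170,180,250,262));r=cv2.minAreaRect(np.argwhere(m)[:,::-1].astype(np.float32));print('tray',r,atz(T,r[0],.02))
    for q in cv2.boxPoints(r): print(atz(T,q,.03))
    print(get_obs())
E
python3 fit.py
```

```text
top red 184 225 [318.9956 194.44  ]
top blue 188 241 [341.4606 194.249 ]Traceback (most recent call last):
  File "fit.py", line 25, in <module>
    m=blob(c,col,W[n][col]);h=np.zeros_like(m);cv2.fillConvexPoly(h,hull(m),1);obs[n,col]=h;print(n,col,m.sum(),h.sum(),stats(h))
  File "fit.py", line 10, in blob
    n,l,st,_=cv2.connectedComponentsWithStats(m);i=1+np.argmax(st[1:,4]);return (l==i).astype(np.uint8)
                                                     ~~~~~~~~~^^^^^^^^^^
    return _wrapfunc(a, 'argmax', axis=axis, out=out, **kwds)
    return bound(*args, **kwds)
ValueError: attempt to get argmax of an empty sequence
```

```bash
sed -i 's/(s<40)&(v>165)/(s<45)\&(v>v[172:212,352:374].max()*.72 if c is T else v>v[250:295,298:345].max()*.72)/' fit.py; python3 fit.py
```

```text
top red 185 224 [319.0089 194.4955]
top blue 187 240 [341.4417 194.2083]
top white 176 282 [365.6064 194.8972]
side red 461 539 [303.1317 236.9981]
side blue 538 635 [310.0614 254.885 ]
side white 601 903 [319.2292 277.3566]
[ 0.6306 -0.1345  0.0056] 0.3195167913977441
[[ 0.9542 -0.2582]
 [ 0.4993  0.1776]
 [-1.5344 -0.2961]
 [ 0.7771  0.3629]
 [ 0.0437  0.3497]
 [-1.9703 -1.8288]]
bar? [ 0.5373 -0.0669  0.145 ]
bar? [ 0.5371 -0.2018  0.145 ]
door top [308.    218.375] 32 [ 0.537  -0.0355  0.113 ]
tray ((211.42001342773438, 220.55999755859375), (49.35605239868164, 55.012908935546875), 8.130102157592773) [0.5411 0.2565 0.02  ]
[0.4654 0.3369 0.03  ]
[0.6346 0.3231 0.03  ]
[0.6148 0.1707 0.03  ]
[0.4471 0.1878 0.03  ]
{'time_s': 1.2, 'qpos': array([-65.026 ,  18.3902,  -4.0162,  83.1076,   1.2967,  78.5403,
        -3.2617]), 'joint_velocities': array([-0.0058, -0.0403,  0.028 , -0.0456,  0.0749, -0.0205,  0.0776]), 'effort': array([ -0.0005, -49.112 ,  -0.4035, -31.2772,  -0.0639,   0.0336,
        -0.    ]), 'tool_pos': array([0.2661, 0.593 , 0.2226]), 'tool_rot': array([179.993 ,   0.0044, 155.8335]), 'force': array([0.1338, 0.1119, 0.9326]), 'wrist_torque': array([0.0034, 0.039 , 0.0132]), 'grasp_force': 0.0, 'grip_width': 0.08702416296047272}fit.py:20: RuntimeWarning: Mean of empty slice.
  ys,xs=np.nonzero(m);return np.array([xs.mean(),ys.mean()])
  ret = ret.dtype.type(ret / rcount)
```

```bash
cat > plan.py <<'E'
import numpy as np,sys
from scipy.spatial.transform import Rotation as R
from cell import get_obs
def pose(): o=get_obs();return np.array(o['tool_pos']),R.from_euler('xyz',o['tool_rot'],degrees=True),o
def plan(p1,R1,n,w,p0=None,R0=None):
    if p0 is None: p0,R0,_=pose()
    rv=(R0.inv()*R1).as_rotvec();p=np.array(p0);Rc=R0;rows=[]
    for i in range(1,n+1):
        tp=p0+(np.array(p1)-p0)*i/n;tR=R0*R.from_rotvec(rv*i/n)
        s=np.round(Rc.inv().apply(tp-p),4 if n<4 else 3);t=np.round((Rc.inv()*tR).as_rotvec(),3)
        p=p+Rc.apply(s);Rc=Rc*R.from_rotvec(t);rows.append([float(x)+0. for x in [*s,*t,w]])
    for k in range(0,n,12):print(str(rows[k:k+12]).replace(' ',''))
    print('end',p.round(4),Rc.as_euler('xyz',degrees=True).round(2));return p,Rc
E
sed -i "s/for i,col in enumerate(W\[n\]):/for i,col in list(enumerate(W[n]))[:2]:/" fit.py
python3 fit.py 2>/dev/null | sed -n '7,12p'
python3 - <<'E'
from plan import *; from h import *
S=grab('side');print(proj(S,[[.537,-.067,.145],[.537,-.134,.145],[.537,-.2,.145]]))
plan([.537,-.134,.215],R.from_euler('xyz',[180,0,90],degrees=True),18,.05)
E
```

```text
[ 0.63   -0.1328  0.0033] 0.18647745304492
[[ 0.2868 -0.1876]
 [-0.1128  0.3677]
 [ 0.343  -0.0723]
 [-0.2362 -0.2141]]
bar? [ 0.5373 -0.0669  0.145 ]
[[271.59654222 220.48558774]
 [275.93552091 238.44179669]
 [280.80321652 258.58602085]]
[[-0.03,-0.031,0.0,0.0,0.0,0.064,0.05],[-0.032,-0.028,0.001,0.0,0.0,0.064,0.05],[-0.034,-0.027,0.0,0.0,0.0,0.064,0.05],[-0.036,-0.024,0.001,0.0,0.0,0.063,0.05],[-0.037,-0.022,0.0,0.0,0.0,0.064,0.05],[-0.038,-0.02,0.001,0.0,0.0,0.064,0.05],[-0.04,-0.017,0.0,0.0,0.0,0.064,0.05],[-0.04,-0.015,0.0,0.0,0.0,0.064,0.05],[-0.042,-0.012,0.001,0.0,0.0,0.064,0.05],[-0.042,-0.009,0.0,0.0,0.0,0.063,0.05],[-0.042,-0.007,0.001,0.0,0.0,0.064,0.05],[-0.043,-0.003,0.0,0.0,0.0,0.064,0.05]]
[[-0.044,-0.002,0.0,0.0,0.0,0.064,0.05],[-0.043,0.002,0.001,0.0,0.0,0.064,0.05],[-0.042,0.004,0.0,0.0,0.0,0.064,0.05],[-0.043,0.008,0.001,0.0,0.0,0.063,0.05],[-0.042,0.009,0.0,0.0,0.0,0.064,0.05],[-0.041,0.013,0.001,0.0,0.0,0.064,0.05]]
end [ 0.5373 -0.1338  0.2146] [180.  -0.  90.]
```

play_rows:
  steps:
    - [[-0.03, -0.031, 0.0, 0.0, 0.0, 0.064, 0.05], [-0.032, -0.028, 0.001, 0.0, 0.0, 0.064, 0.05], [-0.034, -0.027, 0.0, 0.0, 0.0, 0.064, 0.05], [-0.036, -0.024, 0.001, 0.0, 0.0, 0.063, 0.05], [-0.037, -0.022, 0.0, 0.0, 0.0, 0.064, 0.05], [-0.038, -0.02, 0.001, 0.0, 0.0, 0.064, 0.05], [-0.04, -0.017, 0.0, 0.0, 0.0, 0.064, 0.05], [-0.04, -0.015, 0.0, 0.0, 0.0, 0.064, 0.05], [-0.042, -0.012, 0.001, 0.0, 0.0, 0.064, 0.05], [-0.042, -0.009, 0.0, 0.0, 0.0, 0.063, 0.05], [-0.042, -0.007, 0.001, 0.0, 0.0, 0.064, 0.05], [-0.043, -0.003, 0.0, 0.0, 0.0, 0.064, 0.05]]

```text
time_s: 2.55
tool_pos: [0.4472, 0.1072, 0.2178]
tool_rot: [179.9, -0.0, 111.8]
force: [0.5, -0.2, 0.7]
grip_width: 0.05
grasp_force: 0.0
```

play_rows:
  steps:
    - [[-0.044, -0.002, 0.0, 0.0, 0.0, 0.064, 0.05], [-0.043, 0.002, 0.001, 0.0, 0.0, 0.064, 0.05], [-0.042, 0.004, 0.0, 0.0, 0.0, 0.064, 0.05], [-0.043, 0.008, 0.001, 0.0, 0.0, 0.063, 0.05], [-0.042, 0.009, 0.0, 0.0, 0.0, 0.064, 0.05], [-0.041, 0.013, 0.001, 0.0, 0.0, 0.064, 0.05], [0, 0, 0, 0, 0, 0, 0.05], [0, 0, 0, 0, 0, 0, 0.05]]

```text
time_s: 3.35
tool_pos: [0.5371, -0.1347, 0.2144]
tool_rot: [-180.0, 0.0, 89.9]
force: [-0.1, 0.1, -0.1]
grip_width: 0.05
grasp_force: 0.0
```

```bash
python3 - <<'E'
from h import *; from plan import pose
S=grab('side');print(pose()[0],pose()[2]['tool_rot'])
a=S['frame'][180:330,230:380,::-1];b=cv2.resize(a,None,fx=4,fy=4,interpolation=cv2.INTER_CUBIC)
for p in proj(S,[[.537,-.067,.145],[.537,-.134,.145],[.537,-.2,.145],pose()[0]]): cv2.circle(b,tuple(int((v-o+.5)*4) for v,o in zip(p,(230,180))),3,(255,0,255),1)
cv2.imwrite('pics/s2.png',b)
E
```

```text
[ 0.5371786  -0.13310296  0.21436528] [-1.79973404e+02 -3.92422912e-02  9.00318478e+01]
```

View pics/s2.png

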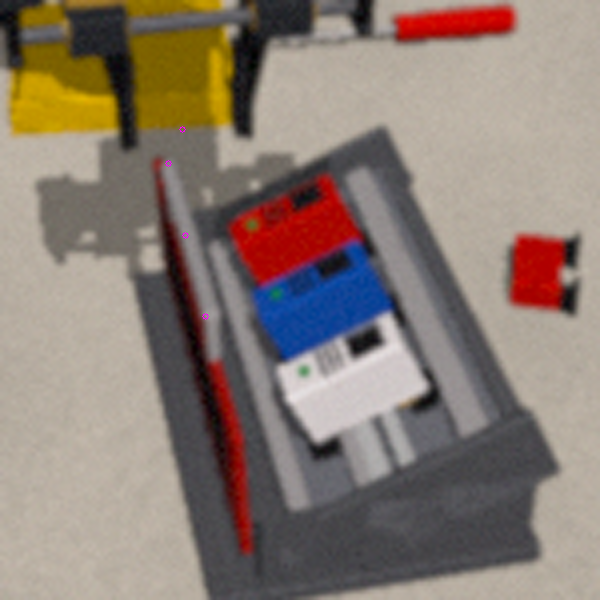

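The bar's strip (crop 165–213 × 160–350) matches the projected bar line, and the fingertips straddle it. Descending.

play_rows:
  steps:
    - [[0, 0, 0.03, 0, 0, 0, 0.05], [0, 0, 0.03, 0, 0, 0, 0.05], [0, 0, 0.024, 0, 0, 0, 0.05], [0, 0, 0, 0, 0, 0, 0.05], [0, 0, 0, 0, 0, 0, 0.0], [0, 0, 0, 0, 0, 0, 0.0], [0, 0, 0, 0, 0, 0, 0.0], [0, 0, 0, 0, 0, 0, 0.0], [0, 0, 0, 0, 0, 0, 0.0]]
  force: 12

```text
time_s: 4.3
tool_pos: [0.5377, -0.1339, 0.1312]
tool_rot: [179.9, -0.0, 90.0]
force: [-0.9, 0.0, -0.5]
grip_width: 0.0178
grasp_force: 0.0
```

```bash
python3 - <<'E'
from h import *
print(get_obs()); S=grab('side');T=grab('top')
a=cv2.resize(S['frame'][200:320,240:340,::-1],None,fx=4,fy=4,interpolation=cv2.INTER_CUBIC)
b=cv2.resize(T['frame'][165:285,290:390,::-1],None,fx=4,fy=4,interpolation=cv2.INTER_CUBIC)
cv2.imwrite('pics/s3.png',np.hstack([a,b]))
E
```

```text
{'time_s': 4.3, 'qpos': array([-21.63185293,  11.71481718,  36.95128198, 104.81422378,
        -7.70927776,  65.90616849,  17.8969739 ]), 'joint_velocities': array([ 0.08903085,  0.30921587, -0.0276503 ,  0.17957295, -0.05228557,
       -0.02942657, -0.01975426]), 'effort': array([-3.76760471e-02, -3.34832847e+01,  3.90661329e+00, -2.89516139e+01,
       -4.84808616e-02,  5.35608188e-02, -9.97215320e-04]), 'tool_pos': array([ 0.537671  , -0.13387532,  0.13121395]), 'tool_rot': array([ 1.79931639e+02, -6.17090307e-03,  9.00000679e+01]), 'force': array([-0.91242628,  0.00276509, -0.50103943]), 'wrist_torque': array([-0.06017359, -0.02264852,  0.05451089]), 'grasp_force': 0.0, 'grip_width': 0.017802529306907993}
```

View pics/s3.png

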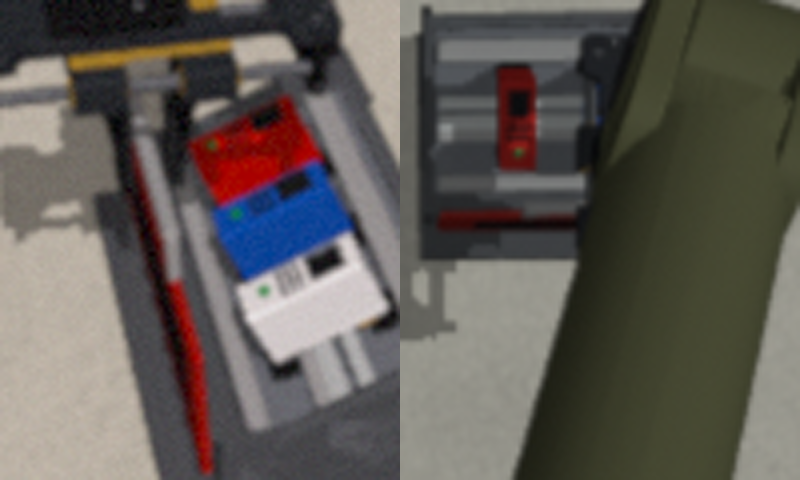

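The fingers straddle the bar (left view about (150,130)) and are still closing.

play_rows:
  steps:
    - [[0, 0, 0, 0, 0, 0, 0.0], [0, 0, 0, 0, 0, 0, 0.0], [0, 0, 0, 0, 0, 0, 0.0]]

```text
time_s: 4.7
tool_pos: [0.5376, -0.1338, 0.1308]
tool_rot: [180.0, 0.0, 90.0]
force: [0.0, -0.2, 1.7]
grip_width: 0.0093
grasp_force: 12.0
```

```bash
python3 -c "
import numpy as np
t=np.linspace(0,1.3,25);x=np.round(-.117*np.sin(t),3);z=np.round(.117*(1-np.cos(t)),3)
r=[[0,round(a,3),round(b,3),0,0,0,0.0] for a,b in zip(np.diff(x),np.diff(z))]
print(r[:12]);print(r[12:])"
```

```text
[[0, np.float64(-0.006), np.float64(0.0), 0, 0, 0, 0.0], [0, np.float64(-0.007), np.float64(0.001), 0, 0, 0, 0.0], [0, np.float64(-0.006), np.float64(0.001), 0, 0, 0, 0.0], [0, np.float64(-0.006), np.float64(0.001), 0, 0, 0, 0.0], [0, np.float64(-0.006), np.float64(0.001), 0, 0, 0, 0.0], [0, np.float64(-0.006), np.float64(0.002), 0, 0, 0, 0.0], [0, np.float64(-0.006), np.float64(0.002), 0, 0, 0, 0.0], [0, np.float64(-0.006), np.float64(0.003), 0, 0, 0, 0.0], [0, np.float64(-0.006), np.float64(0.003), 0, 0, 0, 0.0], [0, np.float64(-0.005), np.float64(0.003), 0, 0, 0, 0.0], [0, np.float64(-0.006), np.float64(0.003), 0, 0, 0, 0.0], [0, np.float64(-0.005), np.float64(0.004), 0, 0, 0, 0.0]]
[[0, np.float64(-0.005), np.float64(0.004), 0, 0, 0, 0.0], [0, np.float64(-0.004), np.float64(0.004), 0, 0, 0, 0.0], [0, np.float64(-0.005), np.float64(0.005), 0, 0, 0, 0.0], [0, np.float64(-0.004), np.float64(0.004), 0, 0, 0, 0.0], [0, np.float64(-0.004), np.float64(0.005), 0, 0, 0, 0.0], [0, np.float64(-0.004), np.float64(0.005), 0, 0, 0, 0.0], [0, np.float64(-0.003), np.float64(0.006), 0, 0, 0, 0.0], [0, np.float64(-0.003), np.float64(0.005), 0, 0, 0, 0.0], [0, np.float64(-0.003), np.float64(0.006), 0, 0, 0, 0.0], [0, np.float64(-0.003), np.float64(0.006), 0, 0, 0, 0.0], [0, np.float64(-0.002), np.float64(0.006), 0, 0, 0, 0.0], [0, np.float64(-0.002), np.float64(0.006), 0, 0, 0, 0.0]]
```

play_rows:
  steps:
    - [[0, -0.006, 0, 0, 0, 0, 0], [0, -0.007, 0.001, 0, 0, 0, 0], [0, -0.006, 0.001, 0, 0, 0, 0], [0, -0.006, 0.001, 0, 0, 0, 0], [0, -0.006, 0.001, 0, 0, 0, 0], [0, -0.006, 0.002, 0, 0, 0, 0], [0, -0.006, 0.002, 0, 0, 0, 0], [0, -0.006, 0.003, 0, 0, 0, 0], [0, -0.006, 0.003, 0, 0, 0, 0], [0, -0.005, 0.003, 0, 0, 0, 0], [0, -0.006, 0.003, 0, 0, 0, 0], [0, -0.005, 0.004, 0, 0, 0, 0]]

```text
time_s: 5.9
tool_pos: [0.468, -0.1357, 0.1062]
tool_rot: [179.6, 0.2, 90.0]
force: [11.4, -6.2, -10.2]
grip_width: 0.0092
grasp_force: 11.9
```

play_rows:
  steps:
    - [[0, -0.005, 0.004, 0, 0, 0, 0], [0, -0.004, 0.004, 0, 0, 0, 0], [0, -0.005, 0.005, 0, 0, 0, 0], [0, -0.004, 0.004, 0, 0, 0, 0], [0, -0.004, 0.005, 0, 0, 0, 0], [0, -0.004, 0.005, 0, 0, 0, 0], [0, -0.003, 0.006, 0, 0, 0, 0], [0, -0.003, 0.005, 0, 0, 0, 0], [0, -0.003, 0.006, 0, 0, 0, 0], [0, -0.003, 0.006, 0, 0, 0, 0], [0, -0.002, 0.006, 0, 0, 0, 0], [0, -0.002, 0.006, 0, 0, 0, 0]]

```text
time_s: 7.1
tool_pos: [0.4304, -0.1368, 0.0469]
tool_rot: [179.2, 0.3, 90.0]
force: [12.5, -7.2, -0.7]
grip_width: 0.0095
grasp_force: 11.9
```

play_rows:
  steps:
    - [[0, 0, 0, 0, 0, 0, 0], [0, 0, 0, 0, 0, 0, 0.03], [0, 0, 0, 0, 0, 0, 0.03], [0, 0, 0, 0, 0, 0, 0.03], [0, 0, 0, 0, 0, 0, 0.03], [0, 0, -0.04, 0, 0, 0, 0.04], [0, 0, -0.05, 0, 0, 0, 0.05], [0, 0, -0.05, 0, 0, 0, 0.05]]

```text
time_s: 7.9
tool_pos: [0.4225, -0.1333, 0.1854]
tool_rot: [-179.8, -0.0, 90.0]
force: [0.9, 1.6, -0.7]
grip_width: 0.0477
grasp_force: 0.0
```

```bash
python3 - <<'E'
from plan import *; from fit import *
yaw=.003;B=Rb(yaw);o=np.array([.630,-.133,.055])
Rt=R.from_matrix(np.c_[-B[:,0],B[:,1],-B[:,2]]); Rt2=R.from_matrix(np.c_[B[:,0],-B[:,1],-B[:,2]])
_,R0,ob=pose();print(ob['tool_pos'],ob['tool_rot'],ob['qpos'],ob['force'])
print((R0.inv()*Rt).magnitude(),(R0.inv()*Rt2).magnitude(), Rt.as_euler('xyz',degrees=True),Rt2.as_euler('xyz',degrees=True))
for h in (.018,.09): print(h,o+B@[0,.064,h])
for RR in (Rt,Rt2):plan(o+B@[0,.064,.11],RR,14,.05)
S=grab('side');T=grab('top')
a=cv2.resize(S['frame'][190:320,230:360,::-1],None,fx=3,fy=3,interpolation=cv2.INTER_CUBIC)
b=cv2.resize(T['frame'][160:290,270:400,::-1],None,fx=3,fy=3,interpolation=cv2.INTER_CUBIC)
cv2.imwrite('pics/s4.png',np.hstack([a,b]))
E
```

```text
[ 0.4274 -0.1341  0.1905] [179.437   -0.053   90.0191] [-24.2412  -8.6242  35.5887 114.3221   5.0896  72.2307   9.5483] [ 1.4664  0.2862 -0.0556]
1.6183478098991615 1.6128577893304399 [-180.       25.     -179.8281] [180.     -25.       0.1719]
0.018 [ 0.6222 -0.069   0.0713]
0.09 [ 0.5918 -0.0691  0.1366]
[[0.005,0.011,0.003,-0.024,-0.024,-0.111,0.05],[0.003,0.012,0.003,-0.024,-0.024,-0.11,0.05],[0.002,0.011,0.003,-0.024,-0.024,-0.111,0.05],[0.001,0.012,0.003,-0.024,-0.024,-0.11,0.05],[0.0,0.012,0.003,-0.024,-0.024,-0.111,0.05],[-0.001,0.012,0.004,-0.023,-0.023,-0.11,0.05],[-0.003,0.011,0.005,-0.024,-0.024,-0.111,0.05],[-0.004,0.011,0.004,-0.024,-0.024,-0.11,0.05],[-0.004,0.01,0.005,-0.024,-0.024,-0.111,0.05],[-0.006,0.01,0.005,-0.024,-0.024,-0.11,0.05],[-0.007,0.008,0.006,-0.024,-0.024,-0.111,0.05],[-0.007,0.008,0.006,-0.024,-0.024,-0.111,0.05]]
[[-0.008,0.007,0.006,-0.024,-0.024,-0.11,0.05],[-0.009,0.006,0.007,-0.023,-0.024,-0.111,0.05]]
end [ 0.5834 -0.0689  0.1546] [-179.97   25.02 -179.8 ]
[[0.005,0.011,0.003,-0.024,0.024,0.11,0.05],[0.005,0.011,0.003,-0.024,0.024,0.11,0.05],[0.007,0.009,0.003,-0.024,0.024,0.11,0.05],[0.008,0.009,0.004,-0.024,0.023,0.111,0.05],[0.008,0.008,0.004,-0.024,0.024,0.11,0.05],[0.01,0.007,0.005,-0.023,0.024,0.11,0.05],[0.009,0.005,0.005,-0.024,0.024,0.11,0.05],[0.011,0.004,0.005,-0.024,0.024,0.11,0.05],[0.01,0.004,0.006,-0.024,0.024,0.11,0.05],[0.011,0.001,0.006,-0.024,0.024,0.11,0.05],[0.011,0.001,0.006,-0.024,0.024,0.111,0.05],[0.01,-0.001,0.007,-0.024,0.023,0.11,0.05]]
[[0.01,-0.002,0.006,-0.024,0.024,0.11,0.05],[0.01,-0.004,0.007,-0.024,0.024,0.11,0.05]]
end [ 0.5835 -0.0687  0.1551] [179.98 -24.99   0.17]
```

View pics/s4.png

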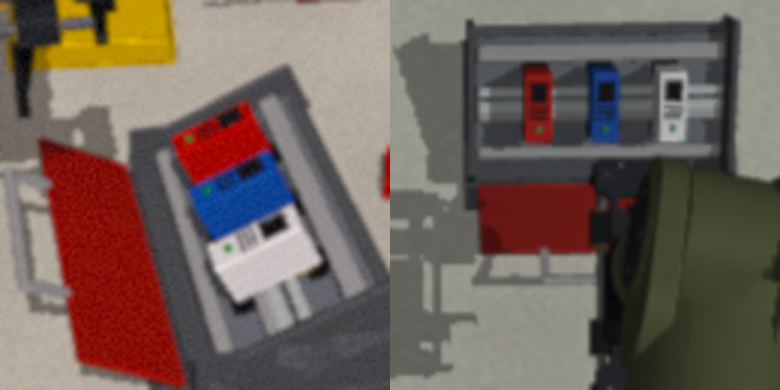

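The door lies open, with the panel at left-crop (110,260) and the bar on its robot side. Moving over the red module with the tool tilted 25°.

play_rows:
  steps:
    - [[0.005, 0.011, 0.003, -0.024, 0.024, 0.11, 0.05], [0.005, 0.011, 0.003, -0.024, 0.024, 0.11, 0.05], [0.007, 0.009, 0.003, -0.024, 0.024, 0.11, 0.05], [0.008, 0.009, 0.004, -0.024, 0.023, 0.111, 0.05], [0.008, 0.008, 0.004, -0.024, 0.024, 0.11, 0.05], [0.01, 0.007, 0.005, -0.023, 0.024, 0.11, 0.05], [0.009, 0.005, 0.005, -0.024, 0.024, 0.11, 0.05], [0.011, 0.004, 0.005, -0.024, 0.024, 0.11, 0.05], [0.01, 0.004, 0.006, -0.024, 0.024, 0.11, 0.05], [0.011, 0.001, 0.006, -0.024, 0.024, 0.11, 0.05], [0.011, 0.001, 0.006, -0.024, 0.024, 0.111, 0.05], [0.01, -0.001, 0.007, -0.024, 0.023, 0.11, 0.05]]
  force: 30

```text
time_s: 9.3
tool_pos: [0.556, -0.0778, 0.1493]
tool_rot: [177.5, -21.2, 13.5]
force: [-1.1, -0.5, 0.3]
grip_width: 0.0499
grasp_force: 0.0
```

play_rows:
  steps:
    - [[0.01, -0.002, 0.006, -0.024, 0.024, 0.11, 0.05], [0.01, -0.004, 0.007, -0.024, 0.024, 0.11, 0.05], [0, 0, 0, 0, 0, 0, 0.05], [0, 0, 0, 0, 0, 0, 0.05], [0, 0, 0, 0, 0, 0, 0.05]]

```text
time_s: 9.8
tool_pos: [0.5791, -0.0691, 0.1468]
tool_rot: [179.9, -24.3, 0.2]
force: [-0.6, 0.5, 0.1]
grip_width: 0.0504
grasp_force: 0.0
```

```bash
python3 - <<'E'
from plan import *; from fit import *
B=Rb(.003);o=np.array([.630,-.133,.055]);Rt2=R.from_matrix(np.c_[B[:,0],-B[:,1],-B[:,2]])
p,R0,ob=pose();print(p,ob['tool_rot'],ob['qpos']);print('in bay frame',B.T@(p-o))
plan(o+B@[0,.064,.018],Rt2,5,.05)
print('bar post',tri(S,(234,247.3),T,(321,253)))
a=cv2.resize(S['frame'][190:320,230:360,::-1],None,fx=3,fy=3,interpolation=cv2.INTER_CUBIC)
b=cv2.resize(T['frame'][160:290,270:400,::-1],None,fx=3,fy=3,interpolation=cv2.INTER_CUBIC)
cv2.imwrite('pics/s5.png',np.hstack([a,b]))
E
```

```text
[ 0.5797 -0.0692  0.1475] [179.9203 -24.3972   0.1722] [-20.847   -4.4227  25.7525 120.9154  -0.3807  38.7644 -84.3472]
in bay frame [-0.0063  0.0639  0.105 ]
[[0.001,0.0,0.017,0.0,0.002,0.0,0.05],[0.002,0.0,0.018,0.001,0.002,0.0,0.05],[0.001,0.0,0.017,0.0,0.002,0.0,0.05],[0.002,0.0,0.018,0.0,0.002,0.0,0.05],[0.001,0.0,0.017,0.0,0.003,0.0,0.05]]
end [ 0.6223 -0.0691  0.0713] [179.98 -25.03   0.17]
bar post (array([ 0.4439, -0.0745,  0.0845]), np.float64(0.0028068821593775803))
```

View pics/s5.png

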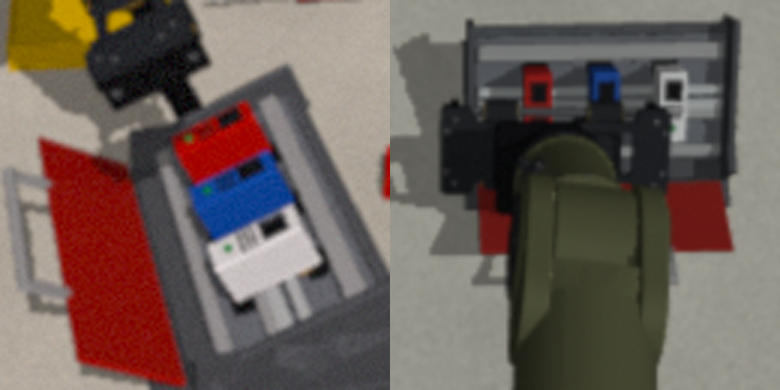

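Panel corners in this view: side crop outer-far (42,140), outer-near (80,360); top crop outer edge about row 250. Checking the door angle against these.

```bash
python3 - <<'E'
from fit import *
for th in (.9,1.0,1.1,1.2,1.3):
    x=lambda r:.5376-r*np.sin(th)
    z=lambda r:.028+r*np.cos(th)
    P=[[x(.085),-.133+.115,z(.085)],[x(.085),-.133-.115,z(.085)],[x(.117),-.075,z(.117)],[x(.117),-.192,z(.117)]]
    print(th,((proj(S,P)-[230,190]+.5)*3).round().tolist(),((proj(T,P)-[270,160]+.5)*3+[390,0]).round().tolist())
E
```

```text
0.9 [[41.0, 130.0], [69.0, 340.0], [13.0, 158.0], [23.0, 263.0]] [[485.0, 250.0], [727.0, 254.0], [546.0, 275.0], [672.0, 278.0]]
1.0 [[36.0, 137.0], [62.0, 348.0], [5.0, 168.0], [14.0, 275.0]] [[485.0, 256.0], [725.0, 260.0], [545.0, 283.0], [670.0, 286.0]]
1.1 [[31.0, 145.0], [56.0, 356.0], [-1.0, 179.0], [7.0, 286.0]] [[484.0, 261.0], [724.0, 265.0], [545.0, 290.0], [668.0, 293.0]]
1.2 [[28.0, 153.0], [52.0, 365.0], [-6.0, 190.0], [1.0, 298.0]] [[484.0, 265.0], [722.0, 270.0], [544.0, 296.0], [667.0, 299.0]]
1.3 [[25.0, 160.0], [49.0, 373.0], [-10.0, 201.0], [-2.0, 310.0]] [[484.0, 269.0], [720.0, 273.0], [543.0, 301.0], [665.0, 303.0]]
```

Both views suggest the door sits at about 0.95–1.0 rad: the retreating finger probably caught its edge. I'll press it fully open again from above with closed fingers before going for the module.

```bash
python3 - <<'E'
from plan import *
V=R.from_euler('xyz',[180,0,0],degrees=True)
p,r=plan([.44,-.133,.15],V,6,0.)
p,r=plan([.438,-.133,.108],V,3,0.,p,r)
p,r=plan([.425,-.133,.061],V,8,0.,p,r)
E
```

```text
[[-0.021,0.011,-0.01,0.0,-0.071,0.0,0.0],[-0.022,0.01,-0.008,0.0,-0.071,0.001,0.0],[-0.022,0.011,-0.007,0.0,-0.071,0.0,0.0],[-0.023,0.011,-0.006,0.0,-0.071,0.001,0.0],[-0.023,0.01,-0.003,0.001,-0.071,0.0,0.0],[-0.023,0.011,-0.002,0.0,-0.071,0.001,0.0]]
end [ 0.4403 -0.1332  0.1497] [-1.7998e+02 -3.0000e-02 -3.0000e-02]
[[-0.0008,-0.0001,0.0139,0.0,0.0,0.0,0.0],[-0.0007,0.0,0.0139,0.0,0.0,0.0,0.0],[-0.0008,-0.0001,0.0139,0.0,0.0,0.0,0.0]]
end [ 0.438 -0.133  0.108] [-1.7998e+02 -3.0000e-02 -3.0000e-02]
[[-0.002,0.0,0.006,0.0,0.0,0.0,0.0],[-0.001,0.0,0.006,0.0,0.0,0.0,0.0],[-0.002,0.0,0.006,0.0,0.0,0.0,0.0],[-0.002,0.0,0.005,0.0,0.0,0.0,0.0],[-0.001,0.0,0.006,0.0,0.0,0.0,0.0],[-0.002,0.0,0.006,0.0,0.0,0.0,0.0],[-0.001,0.0,0.006,0.0,0.0,0.0,0.0],[-0.002,0.0,0.006,0.0,0.0,0.0,0.0]]
end [ 0.425  -0.1329  0.061 ] [-1.7998e+02 -3.0000e-02 -3.0000e-02]
```

play_rows:
  steps:
    - [[-0.021, 0.011, -0.01, 0.0, -0.071, 0.0, 0.0], [-0.022, 0.01, -0.008, 0.0, -0.071, 0.001, 0.0], [-0.022, 0.011, -0.007, 0.0, -0.071, 0.0, 0.0], [-0.023, 0.011, -0.006, 0.0, -0.071, 0.001, 0.0], [-0.023, 0.01, -0.003, 0.001, -0.071, 0.0, 0.0], [-0.023, 0.011, -0.002, 0.0, -0.071, 0.001, 0.0], [0, 0, 0, 0, 0, 0, 0], [0, 0, 0, 0, 0, 0, 0], [-0.001, 0, 0.014, 0, 0, 0, 0], [-0.001, 0, 0.014, 0, 0, 0, 0], [0, 0, 0.014, 0, 0, 0, 0]]

```text
time_s: 11.1
tool_pos: [0.4392, -0.1318, 0.1072]
tool_rot: [-179.9, -0.2, 0.1]
force: [-0.4, 0.2, 0.6]
grip_width: 0.0004
grasp_force: 0.0
```

play_rows:
  steps:
    - [[-0.002, 0, 0.006, 0, 0, 0, 0], [-0.001, 0, 0.006, 0, 0, 0, 0], [-0.002, 0, 0.006, 0, 0, 0, 0], [-0.002, 0, 0.005, 0, 0, 0, 0], [-0.001, 0, 0.006, 0, 0, 0, 0]]

```text
time_s: 11.6
tool_pos: [0.4303, -0.1327, 0.0785]
tool_rot: [-180.0, -0.0, -0.0]
force: [-3.0, 0.9, 2.3]
grip_width: 0.0003
grasp_force: 1.3
```

play_rows:
  steps:
    - [[-0.002, 0, 0.006, 0, 0, 0, 0], [-0.001, 0, 0.006, 0, 0, 0, 0], [-0.001, 0, 0.006, 0, 0, 0, 0], [0, 0, 0.003, 0, 0, 0, 0], [0, 0, 0, 0, 0, 0, 0], [0, 0, 0, 0, 0, 0, 0]]

```text
time_s: 12.2
tool_pos: [0.4262, -0.1328, 0.0585]
tool_rot: [-179.9, 0.0, -0.0]
force: [-6.9, 0.7, 14.9]
grip_width: 0.0002
grasp_force: 7.3
```

```bash
python3 - <<'E'
from plan import *; from fit import *
p,R0,ob=pose();print(p,ob['force'])
S2=silhouettes('side','bay_door');
for r in S2[:2]:
    print(r['p'],r['extent'])
B=Rb(.003);o=np.array([.630,-.133,.055]);Rt2=R.from_matrix(np.c_[B[:,0],-B[:,1],-B[:,2]])
m=blob(S,'red',(225,215,300,325));ys,xs=np.nonzero(m);pts=np.argwhere(m)[:,::-1]
print('corners crop', [((pts[np.argmin(pts@np.array(d))]-[230,190]+.5)*3).tolist() for d in ((1,.7),(1,-.7),(-1,-.0),)])
V=R.from_euler('xyz',[180,0,0],degrees=True)
p,r=plan([.432,-.133,.16],V,3,0.03)
p,r=plan(o+B@[0,.064,.10],Rt2,7,.05,p,r)
E
```

```text
[ 0.4262 -0.1328  0.0585] [-7.2121  0.3014 13.527 ]
0.89 [229.5, 244.4, 292.1, 317.6]
0.55 [289.4, 222.0, 321.2, 253.1]
corners crop [[43.5, 163.5], [67.5, 382.5], [184.5, 379.5]]
[[0.0019,0.0,-0.0338,0.0,0.0,0.0,0.03],[0.0019,0.0001,-0.0339,-0.001,0.0,0.0,0.03],[0.0019,0.0001,-0.0338,0.0,0.001,0.0,0.03]]
end [ 0.432 -0.133  0.16 ] [-180.     -0.03   -0.03]
[[0.022,-0.009,0.002,0.0,0.062,0.0,0.05],[0.022,-0.009,0.004,0.0,0.063,-0.001,0.05],[0.022,-0.009,0.004,0.0,0.062,0.0,0.05],[0.022,-0.01,0.007,0.0,0.062,-0.001,0.05],[0.021,-0.009,0.007,0.001,0.062,0.0,0.05],[0.02,-0.009,0.009,0.0,0.063,-0.001,0.05],[0.02,-0.009,0.01,0.0,0.062,0.0,0.05]]
end [ 0.5875 -0.0689  0.1454] [-179.98  -25.01    0.14]
```

Door corner rows moved from 140 to 163 and from 360 to 382, so the angle is about 1.3 rad. Back to the module.

play_rows:
  steps:
    - [[0.002, 0, -0.034, 0, 0, 0, 0.0], [0.002, 0, -0.034, 0, 0, 0, 0.03], [0.002, 0, -0.034, 0, 0, 0, 0.05], [0.022, -0.009, 0.002, 0, 0.062, 0, 0.05], [0.022, -0.009, 0.004, 0, 0.063, -0.001, 0.05], [0.022, -0.009, 0.004, 0, 0.062, 0, 0.05], [0.022, -0.01, 0.007, 0, 0.062, -0.001, 0.05], [0.021, -0.009, 0.007, 0.001, 0.062, 0, 0.05], [0.02, -0.009, 0.009, 0, 0.063, -0.001, 0.05], [0.02, -0.009, 0.01, 0, 0.062, 0, 0.05], [0, 0, 0, 0, 0, 0, 0.05], [0, 0, 0, 0, 0, 0, 0.05]]

```text
time_s: 13.55
tool_pos: [0.5873, -0.0686, 0.1444]
tool_rot: [-180.0, -24.9, 0.2]
force: [0.1, -0.5, -0.3]
grip_width: 0.0503
grasp_force: 0.0
```

```bash
python3 - <<'E'
from plan import *; from fit import *
B=Rb(.003);o=np.array([.630,-.133,.055]);Rt2=R.from_matrix(np.c_[B[:,0],-B[:,1],-B[:,2]])
p,R0,ob=pose();print(p,ob['tool_rot'],ob['force'],ob['grip_width']);print('in bay frame',B.T@(p-o))
m=blob(S,'red',(225,215,300,325));pts=np.argwhere(m)[:,::-1]
print('corners crop', [((pts[np.argmin(pts@np.array(d))]-[230,190]+.5)*3).tolist() for d in ((1,.7),(1,-.7),)])
plan(o+B@[0,.064,.018],Rt2,5,.05)
E
```

```text
[ 0.5877 -0.0692  0.1451] [-179.9615  -24.973     0.1013] [-0.0606  0.011   0.2753] 0.049793899616463716
in bay frame [-0.      0.0639  0.0995]
corners crop [[34.5, 163.5], [67.5, 385.5]]
[[0.0,0.0,0.016,0.0,0.0,0.0,0.05],[0.0,0.0,0.017,0.0,0.0,0.0,0.05],[0.0,0.0,0.016,0.0,0.0,-0.001,0.05],[0.0,0.0,0.016,0.0,0.0,0.0,0.05],[0.0,0.0,0.016,0.0,0.0,0.0,0.05]]
end [ 0.6219 -0.0691  0.0717] [-179.99  -24.97    0.16]
```

play_rows:
  steps:
    - [[0, 0, 0.02, 0, 0, 0, 0.05], [0, 0, 0.02, 0, 0, 0, 0.05], [0, 0, 0.02, 0, 0, 0, 0.05], [0, 0, 0.02, 0, 0, 0, 0.05], [0, 0, 0, 0, 0, 0, 0.05]]
  force: 15

```text
time_s: 14.15
tool_pos: [0.6204, -0.0688, 0.0701]
tool_rot: [-180.0, -24.7, 0.1]
force: [-0.3, -0.2, 0.2]
grip_width: 0.0499
grasp_force: 0.0
```

play_rows:
  steps:
    - [[0, 0, 0, 0, 0, 0, 0.02], [0, 0, 0, 0, 0, 0, 0.02], [0, 0, 0, 0, 0, 0, 0.02], [0, 0, 0, 0, 0, 0, 0.02], [0, 0, 0, 0, 0, 0, 0.02], [0, 0, 0, 0, 0, 0, 0.02], [0, 0, 0, 0, 0, 0, 0.02]]
  force: 15

```text
time_s: 14.85
tool_pos: [0.6224, -0.0674, 0.0738]
tool_rot: [-179.9, -25.1, 0.2]
force: [-3.9, 2.8, 6.4]
grip_width: 0.0255
grasp_force: 14.9
```

play_rows:
  steps:
    - [[0, -0.001, -0.001, 0, 0, 0, 0.02], [0, 0, -0.001, 0, 0, 0, 0.02], [0, 0, -0.001, 0, 0, 0, 0.02], [0, 0, -0.001, 0, 0, 0, 0.02], [0, 0, 0, 0, 0, 0, 0.02], [0, 0, 0, 0, 0, 0, 0.02], [0, 0, 0, 0, 0, 0, 0.02]]
  force: 40

```text
time_s: 15.55
tool_pos: [0.6213, -0.0676, 0.0756]
tool_rot: [179.9, -25.1, 0.2]
force: [13.6, 0.3, -13.9]
grip_width: 0.0258
grasp_force: 39.9
```

```bash
cat > st.py <<'E'
from plan import *; from fit import Rb
def st():
    B=Rb(.003);o=np.array([.630,-.133,.055]);p,_,ob=pose();rel=R.from_matrix(np.c_[B[:,0],-B[:,1],-B[:,2]]).inv()*_
    print('t',ob['time_s'],'bay mm',(B.T@(p-o)*1e3).round(2),'F',(B.T@np.array(ob['force'])).round(2),'M',np.round(B.T@ob['wrist_torque'],2),'tilt',rel.as_rotvec(degrees=True).round(2),'grip',round(ob['grip_width']*1e3,2),round(ob['grasp_force'],1))
if __name__=='__main__': st()
E
python3 st.py
```

```text
t 15.65 bay mm [ 0.97 65.46 22.32] F [  7.01  -0.43 -18.52] M [ 0.02 -0.99 -0.01] tilt [-0.05  0.14 -0.01] grip 25.72 39.9
```

play_rows:
  steps:
    - [[0, 0, 0.001, 0, 0, 0, 0.02], [-0.001, 0, 0, 0, 0, 0, 0.02], [-0.001, 0, 0, 0, 0, 0, 0.02], [0, 0, 0, 0, 0, 0, 0.02]]

```text
time_s: 16.05
tool_pos: [0.6201, -0.0676, 0.075]
tool_rot: [180.0, -25.2, 0.2]
force: [10.4, -0.2, -7.7]
grip_width: 0.0256
grasp_force: 39.9
```

```bash
python3 st.py
```

```text
t 16.15 bay mm [-0.29 65.43 22.26] F [  5.94  -0.16 -11.39] M [-0.03 -0.64 -0.03] tilt [-0.01  0.2   0.02] grip 25.9 39.9
```

play_rows:
  steps:
    - [[-0.001, 0, 0.0005, 0, 0, 0, 0.02], [-0.001, 0, 0, 0, 0, 0, 0.02], [0, 0, 0, 0, 0, 0, 0.02]]

```text
time_s: 16.45
tool_pos: [0.6186, -0.0676, 0.0742]
tool_rot: [-180.0, -25.2, 0.1]
force: [7.4, 0.6, -2.8]
grip_width: 0.0255
grasp_force: 39.9
```

```bash
python3 st.py
```

```text
t 16.55 bay mm [-2.05 65.4  22.12] F [ 5.27  0.87 -4.96] M [ 0.03 -0.55  0.05] tilt [0.   0.21 0.03] grip 25.57 39.9
```

play_rows:
  steps:
    - [[-0.001, 0, 0, 0, 0, 0, 0.02], [0, 0, 0, 0, 0, 0, 0.02]]

```text
time_s: 16.75
tool_pos: [0.6182, -0.0676, 0.074]
tool_rot: [180.0, -25.3, 0.1]
force: [8.4, 1.3, -3.6]
grip_width: 0.0258
grasp_force: 39.9
```

```bash
python3 st.py
```

```text
t 16.85 bay mm [-2.48 65.42 22.14] F [ 5.9  -0.08 -6.74] M [ 0.01 -0.74  0.06] tilt [-0.01  0.27  0.02] grip 25.63 39.9
```

play_rows:
  steps:
    - [[-0.001, 0, -0.0002, 0, 0, 0, 0.02], [0, 0, 0, 0, 0, 0, 0.02], [0, 0, 0, 0, 0, 0, 0.02]]

```text
time_s: 17.15
tool_pos: [0.6179, -0.0676, 0.074]
tool_rot: [180.0, -25.3, 0.2]
force: [12.5, 0.3, -6.2]
grip_width: 0.0256
grasp_force: 39.9
```

```bash
python3 st.py
```

```text
t 17.25 bay mm [-2.78 65.4  22.25] F [  9.54  -0.29 -11.22] M [-0.05 -1.13  0.01] tilt [-0.03  0.35  0.01] grip 26.03 39.9
```

play_rows:
  steps:
    - [[-0.001, 0, 0, 0, 0, 0, 0.02], [0, 0, 0, 0, 0, 0, 0.02], [0, 0, 0, 0, 0, 0, 0.02]]

```text
time_s: 17.55
tool_pos: [0.6175, -0.0677, 0.0738]
tool_rot: [180.0, -25.4, 0.2]
force: [13.8, -0.8, -8.2]
grip_width: 0.0259
grasp_force: 39.9
```

```bash
python3 st.py
```

```text
t 17.65 bay mm [-3.25 65.39 22.27] F [  9.15  -0.64 -13.49] M [-0.01 -1.31  0.05] tilt [-0.04  0.4   0.01] grip 25.7 39.9
```

play_rows:
  steps:
    - [[-0.001, 0, 0, 0, 0, 0, 0.02], [0, 0, 0, 0, 0, 0, 0.02], [0, 0, 0, 0, 0, 0, 0.02]]

```text
time_s: 17.95
tool_pos: [0.6154, -0.0677, 0.073]
tool_rot: [180.0, -25.3, 0.1]
force: [6.7, -0.3, -1.2]
grip_width: 0.0257
grasp_force: 39.9
```

```bash
python3 st.py
```

```text
t 18.05 bay mm [-5.6  65.32 22.43] F [ 5.8   1.65 -4.64] M [-0.04 -0.68  0.01] tilt [-0.01  0.25  0.03] grip 25.71 39.9
```

play_rows:
  steps:
    - [[0, 0, -0.001, 0, 0, 0, 0.02], [0, 0, 0, 0, 0, 0, 0.02]]

```text
time_s: 18.25
tool_pos: [0.6149, -0.0677, 0.074]
tool_rot: [-180.0, -25.3, 0.1]
force: [6.5, 0.3, -1.6]
grip_width: 0.0255
grasp_force: 39.9
```

```bash
python3 st.py
```

```text
t 18.35 bay mm [-5.42 65.3  23.56] F [ 5.39  0.29 -3.46] M [-0.03 -0.68  0.02] tilt [-0.    0.27  0.03] grip 26.07 39.9
```

It rises without added force, so it's free. Lifting along +z.

play_rows:
  steps:
    - [[0, 0, -0.001, 0, 0, 0, 0.02], [0, 0, -0.001, 0, 0, 0, 0.02], [0, 0, -0.001, 0, 0, 0, 0.02], [0, 0, 0, 0, 0, 0, 0.02]]

```text
time_s: 18.75
tool_pos: [0.6125, -0.0678, 0.076]
tool_rot: [-180.0, -25.1, 0.1]
force: [4.1, -0.0, 0.6]
grip_width: 0.0256
grasp_force: 39.9
```

```bash
python3 st.py
```

```text
t 18.85 bay mm [-6.87 65.36 26.3 ] F [ 3.77 -1.18 -1.24] M [-0.1  -0.4   0.11] tilt [0.02 0.12 0.03] grip 25.51 39.9
```

play_rows:
  steps:
    - [[0, 0, -0.002, 0, 0, 0, 0.02], [0, 0, -0.002, 0, 0, 0, 0.02], [0, 0, -0.002, 0, 0, 0, 0.02], [0, 0, -0.002, 0, 0, 0, 0.02], [0, 0, -0.002, 0, 0, 0, 0.02]]

```text
time_s: 19.35
tool_pos: [0.6057, -0.0674, 0.0829]
tool_rot: [-179.9, -24.8, 0.1]
force: [-0.2, -0.1, -2.1]
grip_width: 0.0259
grasp_force: 39.9
```

play_rows:
  steps:
    - [[0, 0, -0.01, 0, 0, 0, 0.02], [0, 0, -0.015, 0, 0, 0, 0.02], [0, 0, -0.02, 0, 0, 0, 0.02], [0, 0, -0.02, 0, 0, 0, 0.02], [0, 0, -0.02, 0, 0, 0, 0.02], [0, 0, 0, 0, 0, 0, 0.02], [0, 0, 0, 0, 0, 0, 0.02]]

```text
time_s: 20.05
tool_pos: [0.5714, -0.0676, 0.1616]
tool_rot: [-179.9, -25.1, 0.1]
force: [-0.1, -0.2, -2.2]
grip_width: 0.0261
grasp_force: 39.9
```

```bash
python3 - <<'E'
from st import *; st(); p,r,o=pose();print(p,o['qpos'])
# tray axes: corners
c=np.array([[.4654,.3369],[.6346,.3231],[.6148,.1707],[.4471,.1878]])
print(c.mean(0),np.linalg.norm(np.diff(c,axis=0),axis=1),np.degrees(np.arctan2(*(c[1]-c[0])[::-1])),np.degrees(np.arctan2(*(c[2]-c[3])[::-1])))
V=R.from_euler('xyz',[180,0,-6],degrees=True)
p,r=plan([.545,.255,.17],V,12,.02)
E
```

```text
t 20.15 bay mm [ -9.04  65.63 120.16] F [-0.96  0.32 -2.03] M [-0.11  0.87  0.04] tilt [ 0.03 -0.1   0.02] grip 25.9 39.9
[ 0.5708 -0.0676  0.1601] [-21.9381  -7.0307  26.2192 121.5819   1.5304  39.9119 -86.0092]
[0.5405 0.2546] [0.1698 0.1537 0.1686] -4.662739336254632 -5.822201562767703
[[-0.002,-0.027,-0.002,-0.002,-0.036,0.009,0.02],[-0.001,-0.027,-0.001,-0.002,-0.036,0.009,0.02],[-0.003,-0.027,-0.002,-0.002,-0.037,0.008,0.02],[-0.002,-0.026,-0.001,-0.002,-0.036,0.009,0.02],[-0.003,-0.027,-0.002,-0.002,-0.036,0.009,0.02],[-0.003,-0.027,-0.001,-0.002,-0.036,0.009,0.02],[-0.003,-0.027,-0.002,-0.002,-0.036,0.009,0.02],[-0.004,-0.026,-0.001,-0.002,-0.036,0.008,0.02],[-0.003,-0.027,-0.001,-0.002,-0.037,0.009,0.02],[-0.005,-0.027,-0.002,-0.002,-0.036,0.009,0.02],[-0.004,-0.026,-0.001,-0.002,-0.036,0.009,0.02],[-0.005,-0.027,-0.001,-0.002,-0.036,0.009,0.02]]
end [0.5446 0.2551 0.1704] [180.    -0.01  -6.01]
```

play_rows:
  steps:
    - [[-0.002, -0.027, -0.002, -0.002, -0.036, 0.009, 0.02], [-0.001, -0.027, -0.001, -0.002, -0.036, 0.009, 0.02], [-0.003, -0.027, -0.002, -0.002, -0.037, 0.008, 0.02], [-0.002, -0.026, -0.001, -0.002, -0.036, 0.009, 0.02], [-0.003, -0.027, -0.002, -0.002, -0.036, 0.009, 0.02], [-0.003, -0.027, -0.001, -0.002, -0.036, 0.009, 0.02], [-0.003, -0.027, -0.002, -0.002, -0.036, 0.009, 0.02], [-0.004, -0.026, -0.001, -0.002, -0.036, 0.008, 0.02], [-0.003, -0.027, -0.001, -0.002, -0.037, 0.009, 0.02], [-0.005, -0.027, -0.002, -0.002, -0.036, 0.009, 0.02], [-0.004, -0.026, -0.001, -0.002, -0.036, 0.009, 0.02], [-0.005, -0.027, -0.001, -0.002, -0.036, 0.009, 0.02]]

```text
time_s: 21.35
tool_pos: [0.545, 0.2561, 0.1698]
tool_rot: [179.9, 0.1, -6.0]
force: [0.8, 0.7, -2.4]
grip_width: 0.0257
grasp_force: 39.9
```

play_rows:
  steps:
    - [[0, 0, 0, 0, 0, 0, 0.02], [0, 0, 0.03, 0, 0, 0, 0.02], [0, 0, 0.03, 0, 0, 0, 0.02], [0, 0, 0.03, 0, 0, 0, 0.02], [0, 0, 0.02, 0, 0, 0, 0.02], [0, 0, 0.01, 0, 0, 0, 0.02], [0, 0, 0, 0, 0, 0, 0.02], [0, 0, 0, 0, 0, 0, 0.02]]

```text
time_s: 22.15
tool_pos: [0.5461, 0.2551, 0.052]
tool_rot: [-180.0, -0.2, -6.0]
force: [-0.2, -0.2, -2.1]
grip_width: 0.0257
grasp_force: 39.9
```

```bash
python3 - <<'E'
from st import *; from h import *
p,r,o=pose();print(p,o['tool_rot'],o['force'],o['qpos'])
S=grab('side');T=grab('top')
a=cv2.resize(S['frame'][110:240,210:340,::-1],None,fx=3,fy=3,interpolation=cv2.INTER_CUBIC)
b=cv2.resize(T['frame'][160:290,170:300,::-1],None,fx=3,fy=3,interpolation=cv2.INTER_CUBIC)
cv2.imwrite('pics/s6.png',np.hstack([a,b]))
E
```

```text
[0.5466 0.2555 0.053 ] [-179.9001   -0.2421   -6.0171] [-0.5523 -0.5456 -2.4054] [ -35.5798   20.4089    9.5216  101.2496   -3.8288   58.399  -120.6691]
```

View pics/s6.png

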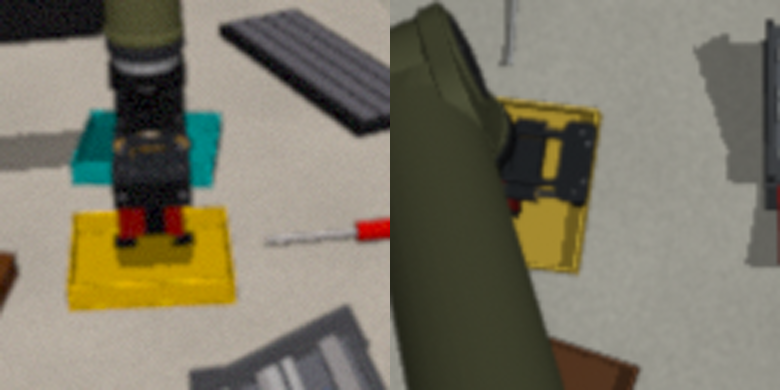

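The red module is held upright inside the tray outline (left crop (150,220)). Lowering slowly.

play_rows:
  steps:
    - [[0, 0, 0.008, 0, 0, 0, 0.02], [0, 0, 0.006, 0, 0, 0, 0.02], [0, 0, 0.005, 0, 0, 0, 0.02], [0, 0, 0.003, 0, 0, 0, 0.02], [0, 0, 0.002, 0, 0, 0, 0.02], [0, 0, 0.001, 0, 0, 0, 0.02], [0, 0, 0, 0, 0, 0, 0.02], [0, 0, 0, 0, 0, 0, 0.02]]

```text
time_s: 23.15
tool_pos: [0.5457, 0.2552, 0.0267]
tool_rot: [-180.0, -0.1, -6.0]
force: [-0.7, 0.2, -1.9]
grip_width: 0.026
grasp_force: 39.9
```

play_rows:
  steps:
    - [[0, 0, 0.001, 0, 0, 0, 0.02], [0, 0, 0.001, 0, 0, 0, 0.02], [0, 0, 0, 0, 0, 0, 0.02]]

```text
time_s: 23.45
tool_pos: [0.5454, 0.255, 0.0244]
tool_rot: [-180.0, -0.1, -6.0]
force: [0.0, -0.8, -2.0]
grip_width: 0.0258
grasp_force: 39.9
```

play_rows:
  steps:
    - [[0, 0, 0.001, 0, 0, 0, 0.02], [0, 0, 0.001, 0, 0, 0, 0.02], [0, 0, 0, 0, 0, 0, 0.02]]

```text
time_s: 23.75
tool_pos: [0.5456, 0.2552, 0.0236]
tool_rot: [-180.0, -0.1, -6.0]
force: [-3.0, -0.6, 4.4]
grip_width: 0.0258
grasp_force: 39.9
```

Contact with the tray floor. Releasing.

play_rows:
  steps:
    - [[0, 0, 0, 0, 0, 0, 0.02], [0, 0, 0, 0, 0, 0, 0.02], [0, 0, 0, 0, 0, 0, 0.03], [0, 0, 0, 0, 0, 0, 0.036], [0, 0, 0, 0, 0, 0, 0.044], [0, 0, 0, 0, 0, 0, 0.05], [0, 0, 0, 0, 0, 0, 0.05], [0, 0, -0.015, 0, 0, 0, 0.05], [0, 0, -0.03, 0, 0, 0, 0.05], [0, 0, -0.04, 0, 0, 0, 0.05], [0, 0, -0.04, 0, 0, 0, 0.03], [0, 0, -0.03, 0, 0, 0, 0.0]]
  force: 5

```text
time_s: 24.95
tool_pos: [0.5462, 0.2554, 0.1818]
tool_rot: [-179.8, -0.3, -6.0]
force: [0.9, 0.6, 0.6]
grip_width: 0.0408
grasp_force: 0.0
```

```bash
python3 - <<'E'
from st import *
# go to in front (robot side) of bar: vertical tool yaw 90 (fingers closed)
V=R.from_euler('xyz',[180,0,0],degrees=True)
print(pose()[0])
p,r=plan([.46,-.133,.17],V,10,0.0)
E
```

```text
[0.5484 0.2565 0.1846]
[[-0.005,0.04,0.001,-0.001,-0.001,-0.011,0.0],[-0.005,0.039,0.001,0.0,-0.001,-0.01,0.0],[-0.005,0.04,0.002,-0.001,-0.001,-0.011,0.0],[-0.006,0.039,0.001,0.0,-0.002,-0.01,0.0],[-0.007,0.04,0.001,-0.001,-0.001,-0.011,0.0],[-0.007,0.039,0.001,-0.001,-0.001,-0.01,0.0],[-0.007,0.039,0.002,0.0,-0.001,-0.011,0.0],[-0.007,0.04,0.001,-0.001,-0.001,-0.01,0.0],[-0.008,0.039,0.001,-0.001,-0.001,-0.011,0.0],[-0.009,0.039,0.002,0.0,-0.001,-0.01,0.0]]
end [ 0.4598 -0.1332  0.1698] [-179.99   -0.02   -0.01]
```

```bash
python3 - <<'E'
from st import *; from h import *
S=grab('side');T=grab('top')
a=cv2.resize(S['frame'][140:320,180:360,::-1],None,fx=3,fy=3,interpolation=cv2.INTER_CUBIC)[:,:390]
b=cv2.resize(T['frame'][200:290,290:400,::-1],None,fx=3.5,fy=3.5,interpolation=cv2.INTER_CUBIC)
for th,c in ((1.15,(255,0,255)),(1.3,(255,255,0))):
    P=[[.5376-.117*np.sin(th),y,.028+.117*np.cos(th)] for y in(-.08,-.133,-.186)]
    for q in proj(S,P): cv2.circle(a,tuple(((q-[180,140]+.5)*3).astype(int).tolist()),2,c,-1)
    for q in proj(T,P): cv2.circle(b,tuple(((q-[290,200]+.5)*3.5).astype(int).tolist()),2,c,-1)
im=np.zeros((540,390+b.shape[1],3),np.uint8);im[:,:390]=a;im[:b.shape[0],390:]=b
cv2.imwrite('pics/s7.png',im)
print(silhouettes('side','red_module_feet')[0]['extent'])
E
```

```text
[250.6, 185.8, 273.9, 199.3]
```

View pics/s7.png

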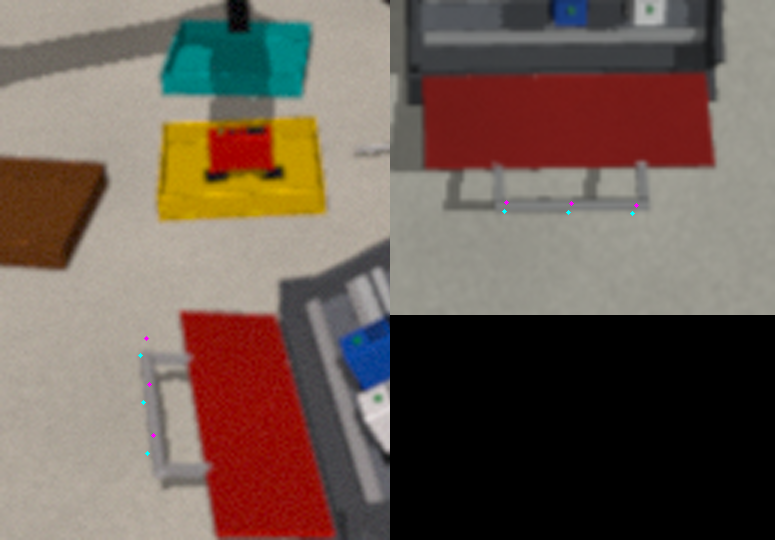

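The module stands in the yellow tray (left crop (240,150)); the door is open, with the bar at side crop (147,357)–(160,470) and top crop (498,205)–(645,205).

```bash
python3 - <<'E'
from st import *; from h import *
S=grab('side');T=grab('top')
a=tri(S,(228.5,258.5),T,(320.4,258.1));b=tri(S,(232.8,296.2),T,(362.4,258.1));print(a,b)
print(pose()[0])
V=R.from_euler('xyz',[180,0,90],degrees=True)
plan([.43,-.14,.13],V,14,.024)
E
```

```text
(array([ 0.4299, -0.0753,  0.0531]), np.float64(0.0006091525896956816)) (array([ 0.4326, -0.1973,  0.0528]), np.float64(0.00014473853106488775))
[0.5447 0.2549 0.1765]
[[-0.005,0.029,0.003,0.0,0.0,-0.12,0.024],[-0.009,0.028,0.004,0.0,0.0,-0.119,0.024],[-0.012,0.027,0.003,0.0,0.0,-0.12,0.024],[-0.015,0.025,0.003,0.0,0.0,-0.12,0.024],[-0.018,0.023,0.004,0.0,0.0,-0.119,0.024],[-0.02,0.021,0.003,0.0,0.0,-0.12,0.024],[-0.023,0.019,0.003,0.0,0.0,-0.12,0.024],[-0.025,0.015,0.004,0.0,0.0,-0.12,0.024],[-0.027,0.013,0.003,0.0,0.0,-0.119,0.024],[-0.028,0.009,0.003,0.0,0.001,-0.12,0.024],[-0.028,0.005,0.004,0.001,0.0,-0.12,0.024],[-0.03,0.003,0.003,0.0,0.0,-0.119,0.024]]
[[-0.029,-0.002,0.003,0.0,0.0,-0.12,0.024],[-0.029,-0.004,0.004,0.0,0.0,-0.12,0.024]]
end [ 0.4304 -0.14    0.1297] [-180.     -0.02   90.02]
```

play_rows:
  steps:
    - [[-0.005, 0.029, 0.003, 0, 0, -0.12, 0.024], [-0.009, 0.028, 0.004, 0, 0, -0.119, 0.024], [-0.012, 0.027, 0.003, 0, 0, -0.12, 0.024], [-0.015, 0.025, 0.003, 0, 0, -0.12, 0.024], [-0.018, 0.023, 0.004, 0, 0, -0.119, 0.024], [-0.02, 0.021, 0.003, 0, 0, -0.12, 0.024], [-0.023, 0.019, 0.003, 0, 0, -0.12, 0.024], [-0.025, 0.015, 0.004, 0, 0, -0.12, 0.024], [-0.027, 0.013, 0.003, 0, 0, -0.119, 0.024], [-0.028, 0.009, 0.003, 0, 0.001, -0.12, 0.024], [-0.028, 0.005, 0.004, 0.001, 0, -0.12, 0.024], [-0.03, 0.003, 0.003, 0, 0, -0.119, 0.024]]
  force: 12

```text
time_s: 26.7
tool_pos: [0.4465, -0.0846, 0.1368]
tool_rot: [180.0, -0.1, 76.6]
force: [0.0, 0.2, 0.5]
grip_width: 0.0238
grasp_force: 0.0
```

play_rows:
  steps:
    - [[-0.029, -0.002, 0.003, 0, 0, -0.12, 0.024], [-0.029, -0.004, 0.004, 0, 0, -0.12, 0.024], [0, 0, 0, 0, 0, 0, 0.024], [0, 0, 0.04, 0, 0, 0, 0.024], [0, 0, 0.02, 0, 0, 0, 0.024], [0, 0, 0, 0, 0, 0, 0.024], [0, 0, 0, 0, 0, 0, 0.024]]

```text
time_s: 27.4
tool_pos: [0.4313, -0.1392, 0.0704]
tool_rot: [179.9, -0.1, 90.0]
force: [0.0, -0.6, 0.6]
grip_width: 0.0241
grasp_force: 0.0
```

play_rows:
  steps:
    - [[0, 0, 0.009, 0, 0, 0, 0.024], [0, 0, 0.009, 0, 0, 0, 0.024], [0, 0, 0.008, 0, 0, 0, 0.024], [0, 0, 0, 0, 0, 0, 0.024], [0, 0, 0, 0, 0, 0, 0.024]]

```text
time_s: 27.9
tool_pos: [0.4309, -0.1396, 0.044]
tool_rot: [179.9, -0.1, 90.0]
force: [-0.2, -0.2, -0.5]
grip_width: 0.0239
grasp_force: 0.0
```

play_rows:
  steps:
    - [[0, 0, 0, 0, 0, 0, 0], [0, 0, 0, 0, 0, 0, 0], [0, 0, 0, 0, 0, 0, 0], [0, 0, 0, 0, 0, 0, 0], [0, 0, 0, 0, 0, 0, 0]]

```text
time_s: 28.4
tool_pos: [0.4303, -0.1396, 0.0443]
tool_rot: [-180.0, -0.1, 90.0]
force: [-4.7, -0.1, 6.7]
grip_width: 0.0096
grasp_force: 12.0
```

play_rows:
  steps:
    - [[0, 0.002, -0.006, 0, 0, 0, 0], [0, 0.002, -0.006, 0, 0, 0, 0], [0, 0.002, -0.006, 0, 0, 0, 0], [0, 0.003, -0.006, 0, 0, 0, 0], [0, 0.003, -0.006, 0, 0, 0, 0], [0, 0.003, -0.005, 0, 0, 0, 0], [0, 0.003, -0.006, 0, 0, 0, 0], [0, 0.004, -0.005, 0, 0, 0, 0], [0, 0.004, -0.005, 0, 0, 0, 0], [0, 0.004, -0.004, 0, 0, 0, 0], [0, 0.005, -0.005, 0, 0, 0, 0], [0, 0.004, -0.004, 0, 0, 0, 0]]

```text
time_s: 29.6
tool_pos: [0.4661, -0.1386, 0.1083]
tool_rot: [-179.6, -0.2, 90.0]
force: [-13.6, 2.6, 7.9]
grip_width: 0.0092
grasp_force: 11.9
```

play_rows:
  steps:
    - [[0, 0.005, -0.004, 0, 0, 0, 0], [0, 0.005, -0.004, 0, 0, 0, 0], [0, 0.006, -0.003, 0, 0, 0, 0], [0, 0.005, -0.003, 0, 0, 0, 0], [0, 0.006, -0.003, 0, 0, 0, 0], [0, 0.006, -0.003, 0, 0, 0, 0], [0, 0.006, -0.002, 0, 0, 0, 0], [0, 0.006, -0.002, 0, 0, 0, 0], [0, 0.006, -0.001, 0, 0, 0, 0], [0, 0.006, -0.001, 0, 0, 0, 0], [0, 0.006, -0.001, 0, 0, 0, 0], [0, 0.006, 0, 0, 0, 0, 0]]

```text
time_s: 30.8
tool_pos: [0.54, -0.1377, 0.1367]
tool_rot: [179.8, -0.2, 90.1]
force: [-2.9, 2.9, 3.4]
grip_width: 0.0094
grasp_force: 12.1
```

play_rows:
  steps:
    - [[0, 0.004, 0, 0, 0, 0, 0], [0, 0.003, 0, 0, 0, 0, 0], [0, 0, 0, 0, 0, 0, 0], [0, 0, 0, 0, 0, 0, 0]]

```text
time_s: 31.2
tool_pos: [0.5445, -0.1377, 0.1364]
tool_rot: [-179.9, -0.3, 90.1]
force: [-10.7, 4.7, 9.8]
grip_width: 0.0092
grasp_force: 12.0
```

play_rows:
  steps:
    - [[0, 0.003, 0, 0, 0, 0, 0], [0, 0.002, 0, 0, 0, 0, 0], [0, 0, 0, 0, 0, 0, 0], [0, 0, 0, 0, 0, 0, 0]]

```text
time_s: 31.6
tool_pos: [0.5447, -0.1389, 0.1353]
tool_rot: [-179.3, -0.3, 90.0]
force: [-21.1, 3.5, 14.7]
grip_width: 0.0098
grasp_force: 12.0
```

The door is against its stop: 5 mm more command moved it 0.2 mm. Relieving, releasing, lifting.

play_rows:
  steps:
    - [[0, -0.002, -0.001, 0, 0, 0, 0], [0, -0.001, 0, 0, 0, 0, 0], [0, 0, 0, 0, 0, 0, 0.03], [0, 0, 0, 0, 0, 0, 0.03], [0, 0, 0, 0, 0, 0, 0.03], [0, 0, 0, 0, 0, 0, 0.03], [0, 0, -0.02, 0, 0, 0, 0.03], [0, 0, -0.04, 0, 0, 0, 0.03], [0, 0, -0.04, 0, 0, 0, 0.03], [0, -0.03, -0.03, 0, 0, 0, 0.03]]

```text
time_s: 32.6
tool_pos: [0.521, -0.1394, 0.269]
tool_rot: [179.6, 0.0, 90.1]
force: [0.4, 0.7, 0.7]
grip_width: 0.0304
grasp_force: 0.0
```

play_rows:
  steps:
    - [[0.04, -0.01, -0.03, 0, 0, 0, 0.03], [0.04, 0, -0.03, 0, 0, 0, 0.03], [0.04, 0, 0, 0, 0, 0, 0.03], [0.04, 0, 0, 0, 0, 0, 0.03], [0.04, 0, 0, 0, 0, 0, 0.03], [0.04, 0, 0, 0, 0, 0, 0.03], [0.04, 0, 0, 0, 0, 0, 0.03], [0.04, 0, 0, 0, 0, 0, 0.03], [0, 0, 0, 0, 0, 0, 0.03]]

```text
time_s: 33.5
tool_pos: [0.5068, 0.1869, 0.3259]
tool_rot: [179.9, -0.3, 90.6]
force: [-0.2, -0.1, -0.2]
grip_width: 0.03
grasp_force: 0.0
```

```bash
python3 - <<'E'
from st import *; from h import *
print(pose()[0],get_obs()['force'])
S=grab('side');T=grab('top')
a=cv2.resize(S['frame'][140:320,220:390,::-1],None,fx=3,fy=3,interpolation=cv2.INTER_CUBIC)[:,:400]
b=cv2.resize(T['frame'][160:270,290:395,::-1],None,fx=3.5,fy=3.5,interpolation=cv2.INTER_CUBIC)
im=np.zeros((540,400+b.shape[1],3),np.uint8);im[:,:400]=a;im[:b.shape[0],400:]=b
cv2.imwrite('pics/s8.png',im)
def top(n):
    f=cv2.imread(n)[205:325,262:300].astype(int);m=(f[...,2]>110)&(f[...,1]<60);ys,xs=np.nonzero(m);return m.sum(),xs.mean(),ys.mean()
cv2.imwrite('pics/side8.png',S['frame'][:,:,::-1]);print(top('pics/side.png'),top('pics/side8.png'))
E
```

```text
[0.5081 0.1804 0.3263] [-0.1552 -0.6274 -0.9022]
(np.int64(304), np.float64(29.86513157894737), np.float64(56.20065789473684)) (np.int64(130), np.float64(26.592307692307692), np.float64(81.27692307692308))
```

View pics/s8.png

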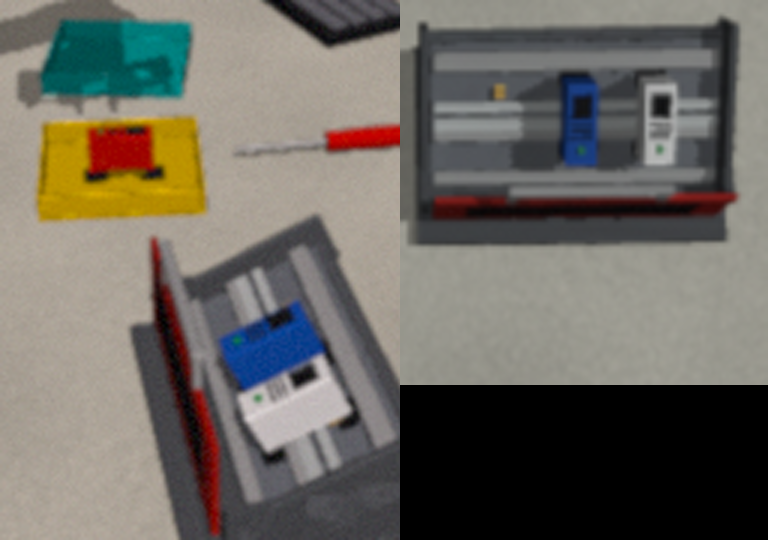

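The door is upright against its stop (side crop (155,240)–(215,530)). The blue and white modules are in place, and the red module stands on its feet in the yellow tray (120,150). Handing in.

```bash
python3 -c "
from cell import *; print(sign_off())"
```

```text
the job is handed in; nothing more can be done
None
```

I handed the job in at about 34 s; no verdict came back. The last pictures show the red module standing on its feet in the yellow tray, the door shut against its stop, and the blue and grey modules still clipped on, with the spool and screwdriver not touched.

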